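# Hook a dropped shutter plate out from under the press bed

## Task

A shutter plate, a flat frame with a small sliding shutter that has a hole in it, has slipped under the low slotted bed of the bench press, up against the back. Take the flat probe by its upright grip, slide it in through the open front of the bed, feel gently for the shutter's hole with the stud under the probe's tip and, with the stud dropped into the hole, draw the plate out until it lies flat on the bench in front of the opening, a few finger widths clear of the press. Then lay the probe down flat on the bench, off the plate and out of the press; touch the plate with the probe only, push hard on neither plate nor press, and leave the other things where they are.

Things in the scene. Friction and masses are not known exactly. Their poses are not given: they have to be found in the camera images.
- probe: The flat probe, 250 g, lying on the bench: a steel strip 195 mm long, 24 mm wide, 4 mm thick, held 6 mm up by a stud under its tip and a foot under its heel. Origin: underside of the foot, below the grip's centre; x runs along the strip to the tip (it spans x = -30 to +165 mm), z up. The upright grip is a black block, 30 mm along x, 18 mm along y, 10 to 70 mm above the origin.
- probe_stud (a point): Centre of the lower end of the stud under the probe's tip, 150 mm along the probe's x from its origin and level with it. The stud is round, 8 mm thick, 6 mm long; the strip's top is 10 mm above this point. Held level, the heel's foot is as low as the stud, and pressing turns the tip up a little in the gripper: hold the probe some 4 degrees nose down so that the heel stays clear.
- plate: The dropped shutter plate: pale, dark-faced frame 45 (x) x 70 (y) x 5 mm, 90 g in all, flat on the bench against the bay's back (gap under 8 mm), partly seen through the slots. Origin: centre of its underside. A stiff steel shutter fills its 20 x 30 mm window; the 12 x 12 mm hole through it lies on the plate's y axis, anywhere within 9 mm of the centre. Off the hole the stud stops 5 mm above the bench. Over 9 N marks it.
- press: The bench press, fixed, 240 mm deep, 220 mm wide. Origin at bench level in the middle of its footprint; x points from its open front into it (front edge at x = -120 mm), y to the side, z up. Its bed is a dark slab from 34 to 48 mm above the bench, with three slots 26 mm wide along x. Turntable and columns stand on the rear half (x above -25 mm), up to 0.42 m high.
- press_mouth (a point): Middle of the opening of the bay under the bed, at bench level on the front edge (x = -120 mm in the press's frame). The bay is open only at the front, 34 mm high, 180 mm wide, 95 mm deep, closed by rails at both sides and a block behind. x points into the bay.
- screwdriver: A bystander: screwdriver lying on the bench near the robot.
- fitting: A bystander: small white air elbow with a blue stub, about 40 mm, beyond the work.
- stack: A bystander: stack of five shutter plates, 45 x 70 x 25 mm, on the near side of the press.
- punch: A bystander: upright steel pin, 22 mm thick and 60 mm high, on the far side of the press.
- cup: A bystander: open steel cup, 70 mm wide, 55 mm high, on the near side of the press.
There are look-alikes about, which are no part of the job. What is meant by the probe is not orange or purple, and is the larger of those in its own colour.

How it is judged:
By the outcome, as a careful person would: the job done as asked, in the order asked, and still so for the second after the job is handed in, with the robot touching nothing.
It also fails if it takes over 67 s, if anything falls off the work surface, if the arm or the gripper's body presses on something with over 40 N, if the wrist force passes 120 N, or if a joint passes its speed limit or range.

## Robot

A 6-joint arm with a two-finger parallel gripper is mounted at the origin on the work surface. World frame = base frame: x ahead of the robot, y to its left, z up, the work surface at z = 0. Lengths are in m, angles in rad, forces in N, time in s.
With the tool pointing down it reaches from about 0.35 to 0.8 m from the base axis. Payload 7.3 kg.
Tool frame: the origin (TCP) lies at the very end of the fingers, on their centre line; the grasp point (between the pads) lies robot.grip_depth behind it (robot.grip_depth is the distance from the TCP to the grasp point, in m); x points along the fingers, z is the direction in which the jaws open and shut, and the axes are right-handed (so a half turn about x gives the same grasp; the last joint's range is limited). The gripper opens to 85 mm and grips with 20 to 120 N. Pads are 22 mm wide; open, the fingers measure 114 mm over their backs; the gripper's body (76 mm by 85 mm) begins 54 mm behind the grasp point. The pads swing forward as they close: fully open they stand 13 mm farther back than shut.
Start: joints at [-1.258, 0.342, 1.524, -0, 1.275, -0.146], TCP at [0.233, -0.471, 0.231] pointing down, gripper open.
Joint ranges: [-2.53, 2.53], [-0.77, 2.02], [0.04, 2.7], [-1, 4.14], [0.28, 2.66], [-3.11, 3.11]. Speed limits (rad/s): [2.57, 2.57, 3.14, 3.14, 3.14, 3.14].

## Interface

Orientations are given as a 3x3 rotation matrix whose columns are the frame's x, y, z axes.
In Python, from workcell import robot, imaging, finish_job gives the robot as it stands.
- The arm moves only by the tool servo_tool, never from a script. Its argument "series" is a list of rows, each an object of numbers: "gripper": the closure, from 0 (fully open) to 1 (shut); "dx", "dy", "dz": the shift along the tool's x, y, z in cm; "roll": the turn about the tool's x in degrees. In form: [{"gripper": .., "dx": .., "dy": .., "dz": .., "roll": ..}, ...]. A call has 1 to 20 rows; each row is the pose to reach, as a shift and turn from the pose commanded when the call began, along the tool's axes at that moment; what a row does not reach only later rows make up. A row lasts 1/12 s, in which the tool goes at most 41.7 mm and 7.16 degrees, less where a joint would pass 70% of its speed; a pose out of reach is approached as far as the arm can. A call with a gripper value outside its range is refused whole. The fingers move at their own pace and stop on an object; the grip force is fixed at half the most. Time passes only in rows, so rows that repeat a pose let the fingers close. It gives the time, the measured TCP pose, the force and the opening at its end, in the units of the state.
- robot.get_obs(): the state, without advancing time (a new reading comes with each control period).
- imaging.snapshot(name): name is "scene" or "top" or "wrist"; returns a dict with "color" (420x560x3 uint8, blue, green, red), "fx", "fy", "cx", "cy" (pixels), "k1" (the pictures are not rectified: a ray, as slopes to the right and down, at radius r is drawn at 1 + k1 r^2 times it, then the intrinsics apply), "view" (4x4, takes a point from world to camera coordinates); the wrist camera has in their place "tool_from_camera" (4x4, takes a point from camera to tool coordinates, whose origin is the TCP and whose axes are the tool frame's). Camera axes: x right, y up, looking along -z (the intrinsics and any distortion apply to the point x, -y, -z); pixel columns grow to the right and rows downward; lengths in m; the calibration is good to about 2 mm. A picture is of the moment at which its call begins: read the wrist's pose just before it. There is no depth.
- finish_job(): hands the job in, once; it reports no verdict.
The state is a dict: "t": time; "q": joint angles; "dq": joint speeds; "joint_torque": joint torques, N m; "tool_pos": TCP position; "tcp_rot": TCP orientation; "wrist_force": force on the tool from outside, world axes, zero at the start; "wrist_torque": the same for the moment, N m; "opening": opening from 0.0 (shut) to 1.0 (fully open).
Only numpy, scipy, OpenCV 4.12 (cv2) and the standard library are available. Lean on these libraries where they do the work, as an engineer would, in place of code of your own. Each camera call takes 0.05 s, during which the arm holds its last target. There are 200 camera calls.

## Working session

There is one attempt and no reset: what is moved stays moved. The work goes in short steps, Python scripts to look and compute and a tool call to move; the robot and the scene stay as the last step left them, time stands still between calls to the robot, and variables do not carry over. Pictures are saved under pics/ and viewed, about 8 in all and at most 12, crops included, and the job is handed in when it is done.

Besides the shell and the picture viewer there is one more tool, called as name([rows], argument=value, ...), one row to a line, values as JSON. servo_tool: Moves the arm, as the interface text tells. Its arguments: {"type":"object","properties":{"series":{"type":"array"}},"required":["series"]}

```bash
mkdir -p pics; ls; cat > h.py <<'E'
from workcell import robot, imaging, finish_job
import numpy as np, cv2
def snap(n, f, crop=None, s=1):
    o=robot.get_obs(); im=imaging.snapshot(n); c=im["color"]
    np.save('pics/'+f+'.npy',dict(im=im,o=o),allow_pickle=True)
    cv2.imwrite('pics/'+f+'.png',c)
def load(f): return np.load('pics/'+f+'.npy',allow_pickle=True).item()
def crop(f,x0,y0,x1,y1,s):
    c=load(f)['im']['color'][y0:y1,x0:x1]
    return cv2.resize(c,None,fx=s,fy=s,interpolation=cv2.INTER_CUBIC)
def pose(f):
    d=load(f); im=d['im']
    if 'view' in im: return im,np.linalg.inv(np.array(im['view']))
    T=np.eye(4);T[:3,:3]=d['o']['tcp_rot'];T[:3,3]=d['o']['tool_pos']
    return im,T@np.array(im['tool_from_camera'])
def px2w(f,u,v,z):
    im,T=pose(f)
    p=np.array([(u-im['cx'])/im['fx'],(v-im['cy'])/im['fy']]);s=p.copy()
    for _ in range(20): s=p/(1+im['k1']*(s@s))
    d=T[:3,:3]@np.array([s[0],-s[1],-1]);o=T[:3,3]
    return o+d*(z-o[2])/d[2]
def w2px(f,P):
    im,T=pose(f); c=np.linalg.inv(T)@np.append(P,1)
    s=np.array([c[0],-c[1]])/-c[2]; s=s*(1+im['k1']*(s@s))
    return np.array([s[0]*im['fx']+im['cx'],s[1]*im['fy']+im['cy']])
E
python3 - <<'E'
from h import *
snap('scene','s0');snap('top','t0')
a=np.hstack([load('s0')['im']['color'],load('t0')['im']['color']])
o=robot.get_obs();print(o['tool_pos'],o['tcp_rot'],o['t'],robot.grip_depth,o['wrist_force'])
E
```

```text
pics
[ 0.23240202 -0.47035255  0.23068304] [[-4.26615723e-04  8.96588843e-01  4.42863709e-01]
 [ 1.35642112e-03  4.42863861e-01 -8.96587843e-01]
 [-9.99998989e-01  2.18211217e-04 -1.40508473e-03]] 0.1 0.0187 [ 0.73436363 -0.27807519  0.29138909]
```

View pics/t0.png

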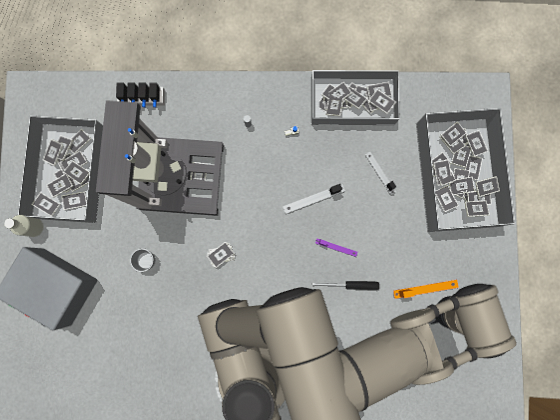

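View pics/s0.png

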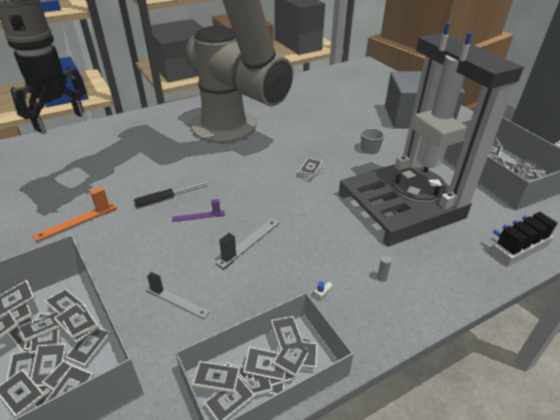

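Four probe-like things show in the top view: the large steel one (285–342, 185–212), a small steel one (367–395, 152–190), a purple one (315–357, 240–255) and an orange one (395–457, 280–298). The larger steel one fits, since it is neither orange nor purple and is the bigger of its colour. The press is at (135–224, 140–214), with its open front facing right. I'll confirm in an enlarged crop.

```bash
python3 - <<'E'
from h import *
a=crop('t0',150,130,250,225,4);b=crop('t0',275,145,400,220,4)
h=max(a.shape[0],b.shape[0])
c=np.zeros((h+0,a.shape[1],3),np.uint8)
A=crop('t0',130,130,230,225,6); B=crop('t0',275,145,400,220,6)
out=np.zeros((600,800,3),np.uint8)
A=crop('t0',140,130,240,220,4);B=crop('t0',275,145,400,220,4)
out=np.zeros((600,800,3),np.uint8)
out[0:360,0:400]=A; out[0:300,400:800]=B[:,:400]
S=crop('s0',205,210,290,270,4) ;out[360:600,0:340]=S
S=crop('s0',335,160,475,240,3);out[360:600,360:780]=S
cv2.imwrite('pics/c1.png',out)
for n,u,v,z in [('tip',285,210,.01),('grip',336,189,.07),('pressFR',224,143,.048),('pressFL',219,214,.048),('stack',221,255,.025)]: print(n,px2w('t0',u,v,z).round(3))
E
```

```text
tip [ 0.504 -0.091  0.01 ]
grip [ 0.56 -0.24  0.07]
pressFR [0.702 0.094 0.048]
pressFL [0.487 0.106 0.048]
stack [0.366 0.1   0.025]
```

View pics/c1.png

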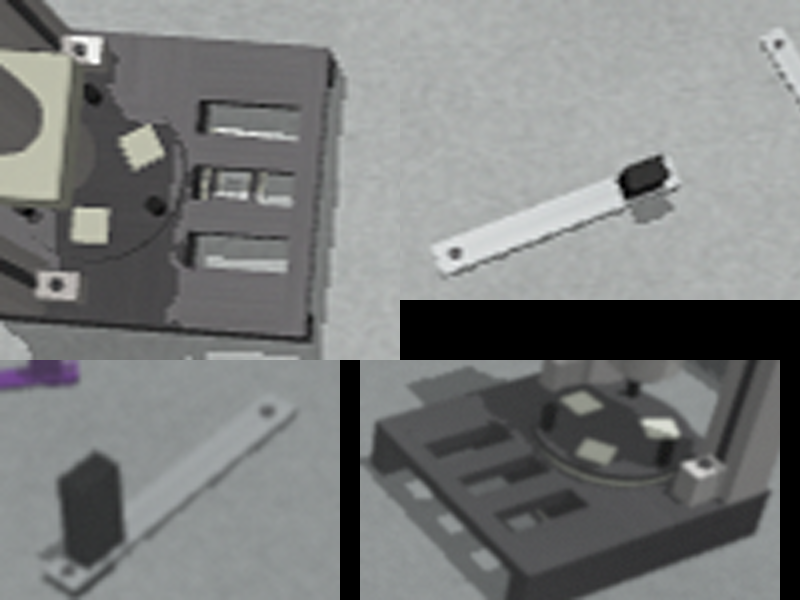

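The crop confirms it: the large steel probe has its tip at (285, 210) and its black grip at (336, 189). Part of the plate shows through the middle slot at about (198, 176). Next I work out the first move.

```bash
python3 - <<'E'
from h import *
snap('wrist','w0');im=load('w0')['im'];print(np.array(im['tool_from_camera']).round(3),im['fx'],im['k1'])
f='t0'
fr=px2w(f,222.5,142.5,.048);fl=px2w(f,217,214,.048);m=(fr+fl)/2;d=(fr-fl)[:2];n=np.array([-d[1],d[0]])/np.linalg.norm(d)
print(fr,fl,m,np.linalg.norm(d),np.degrees(np.arctan2(n[1],n[0])))
# probe corners at z=.01 from crop B (x:275+(c-400)/4)
P=[px2w(f,275+(u-400)/4,145+v/4,z)[:2] for u,v,z in [(433,243,.01),(446,274,.01),(668,155,.01),(682,184,.01)]]
a=(P[0]+P[1])/2;b=(P[2]+P[3])/2;print(a,b,np.linalg.norm(a-b),np.degrees(np.arctan2(*(a-b)[::-1])),b+(a-b)*30/195)
# scene check
for n,u,v,z in [('tipS',205+283/4,210+(408-360)/4,.01),('heelS',205+62/4,210+(582-360)/4,.01)]: print(n,px2w('s0',u,v,z))
o=robot.get_obs();R=o['tcp_rot'];g=b+(a-b)*30/195
def rel(p): return (R.T@(np.array(p)-o['tool_pos'])*100).round(2)
print('grip rel cm',rel([*g,.2]))
for z,u,v in [(.0,198,176)]: print(px2w(f,u,v,z))
E
```

```text
[[ 0.     0.285 -0.959 -0.144]
 [-0.     0.959  0.285  0.073]
 [ 1.     0.     0.     0.001]
 [ 0.     0.     0.     1.   ]] 312.3711753103009 -0.07157114541778713
[0.70375294 0.09880569 0.048     ] [0.48709518 0.11160752 0.048     ] [0.59542406 0.1052066  0.048     ] 0.21703564701630731 86.61844990108203
[ 0.50519555 -0.09023669] [ 0.57437667 -0.26992381] 0.1925447757096427 111.05714435440012 [ 0.56373342 -0.24227964]
tipS [ 0.51374263 -0.08828776  0.01      ]
heelS [ 0.58018827 -0.26489692  0.01      ]
grip rel cm [ 3.09 39.81 -5.78]
[0.60956236 0.17823627 0.        ]
```

servo_tool([
  {"gripper": 0, "dx": 4, "dy": 28, "dz": -16, "roll": -30},
  {"gripper": 0, "dx": 4, "dy": 28, "dz": -16, "roll": -30},
  {"gripper": 0, "dx": 4, "dy": 28, "dz": -16, "roll": -30},
  {"gripper": 0, "dx": 4, "dy": 28, "dz": -16, "roll": -30},
  {"gripper": 0, "dx": 4, "dy": 28, "dz": -16, "roll": -30},
  {"gripper": 0, "dx": 4, "dy": 28, "dz": -16, "roll": -30},
  {"gripper": 0, "dx": 4, "dy": 28, "dz": -16, "roll": -30},
  {"gripper": 0, "dx": 8, "dy": 56.5, "dz": -31, "roll": -60.5},
  {"gripper": 0, "dx": 8, "dy": 56.5, "dz": -31, "roll": -60.5},
  {"gripper": 0, "dx": 8, "dy": 56.5, "dz": -31, "roll": -60.5},
  {"gripper": 0, "dx": 8, "dy": 56.5, "dz": -31, "roll": -60.5},
  {"gripper": 0, "dx": 8, "dy": 56.5, "dz": -31, "roll": -60.5},
  {"gripper": 0, "dx": 8, "dy": 56.5, "dz": -31, "roll": -60.5},
  {"gripper": 0, "dx": 8, "dy": 56.5, "dz": -31, "roll": -60.5},
  {"gripper": 0, "dx": 8, "dy": 56.5, "dz": -31, "roll": -60.5},
  {"gripper": 0, "dx": 8, "dy": 56.5, "dz": -31, "roll": -60.5},
  {"gripper": 0, "dx": 8, "dy": 56.5, "dz": -31, "roll": -60.5},
  {"gripper": 0, "dx": 8, "dy": 56.5, "dz": -31, "roll": -60.5},
  {"gripper": 0, "dx": 8, "dy": 56.5, "dz": -31, "roll": -60.5},
  {"gripper": 0, "dx": 8, "dy": 56.5, "dz": -31, "roll": -60.5},
])

```text
t: 1.82
tool_pos: [0.6013, 0.0564, 0.1514]
tcp_rot: [[-0.0, 0.057, 0.998], [-0.0, 0.998, -0.057], [-1.0, -0.0, -0.0]]
wrist_force: [-0.8, -0.2, 0.5]
opening: 0.999
```

```bash
python3 - <<'E'
from h import *
snap('wrist','w1');o=load('w1')['o'];print(o['tool_pos'],o['tcp_rot'].round(4) if hasattr(o['tcp_rot'],'round') else o['tcp_rot'],o['q'])
E
```

```text
[0.60130851 0.05637787 0.15140228] [[-4.000e-04  5.730e-02  9.984e-01]
 [-3.000e-04  9.984e-01 -5.730e-02]
 [-1.000e+00 -4.000e-04 -4.000e-04]] [-3.31710684e-02  5.54268543e-01  1.40978365e+00 -3.82419027e-04
  1.17792655e+00  2.42571632e-02]
```

View pics/w1.png

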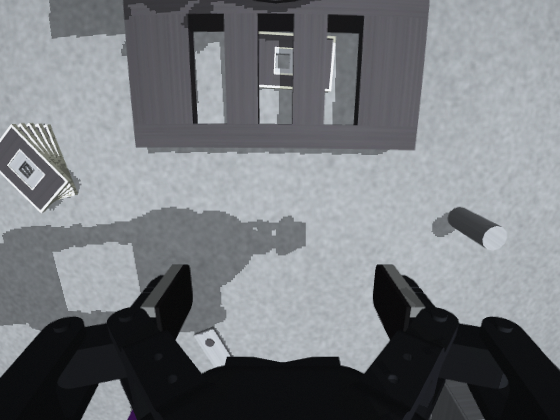

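The wrist view shows the plate under the middle and right slots at (258–336, 30–92), with the shutter and hole at about (283, 62). The press's front edge is along row 150. I'll enlarge it.

```bash
python3 - <<'E'
from h import *
cv2.imwrite('pics/c2.png',crop('w1',180,10,380,160,4))
E
```

```text
(no output)
```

View pics/c2.png

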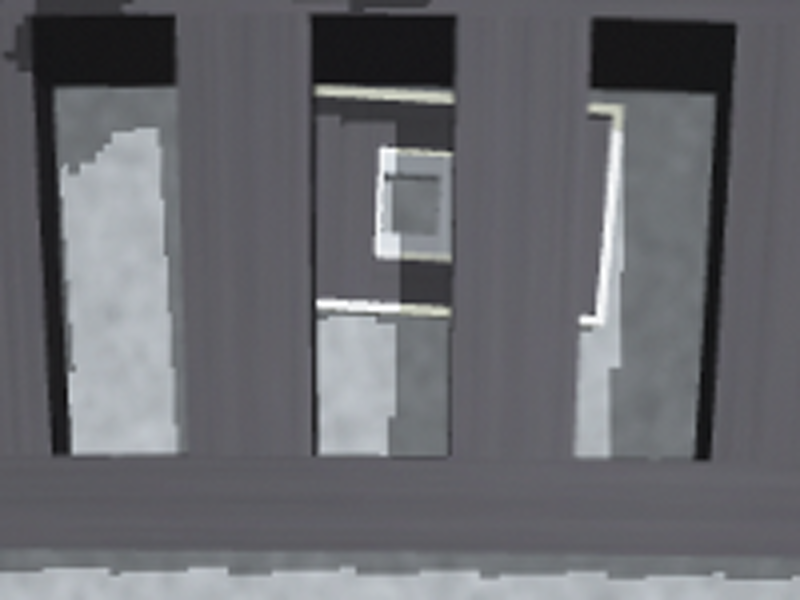

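```bash
python3 - <<'E'
from h import *
f='w1'
q=lambda u,v,z: px2w(f,180+u/4,10+v/4,z)[:2]
for n,u,v,z in [('hole',414,207,.005),('holeL',388,207,.005),('holeR',440,207,.005),('holeT',414,178,.005),('holeB',414,236,.005),('pBR',624,106,.005),('pFR',603,318,.005),('back mid',385,92,.005),('front mid',385,304,.005),('shutterL',378,205,.005),('slotML',312,455,.048),('slotMR',450,455,.048),('slotLL',55,455,.048),('slotRR',711,458,.048)]: print(n,q(u,v,z).round(4))
a=px2w(f,136,147,.048);b=px2w(f,415,150,.048);print('front corners',a,b,np.linalg.norm(a-b),np.degrees(np.arctan2(*(b-a)[:2][::-1]))+90)
E
```

```text
hole [0.6102 0.1767]
holeL [0.6046 0.177 ]
holeR [0.6157 0.1764]
holeT [0.6105 0.1825]
holeB [0.6098 0.1708]
pBR [0.6558 0.1947]
pFR [0.6503 0.1517]
back mid [0.6053 0.2   ]
front mid [0.6027 0.1571]
shutterL [0.6024 0.1775]
slotML [0.5876 0.1263]
slotMR [0.614  0.1247]
slotLL [0.5382 0.1295]
slotRR [0.6641 0.1216]
front corners [0.48954224 0.11509684 0.048     ] [0.7098902  0.09991454 0.048     ] 0.2208703851684021 86.0584659866578
```

servo_tool([
  {"gripper": 0.3, "dx": 1, "dy": -30, "dz": -2, "roll": -24.4},
  {"gripper": 0.3, "dx": 1, "dy": -30, "dz": -2, "roll": -24.4},
  {"gripper": 0.3, "dx": 1, "dy": -30, "dz": -2, "roll": -24.4},
  {"gripper": 0.3, "dx": 1, "dy": -30, "dz": -2, "roll": -24.4},
  {"gripper": 0.3, "dx": 1, "dy": -30, "dz": -2, "roll": -24.4},
  {"gripper": 0.3, "dx": 1, "dy": -30, "dz": -2, "roll": -24.4},
  {"gripper": 0.3, "dx": 1, "dy": -30, "dz": -2, "roll": -24.4},
  {"gripper": 0.3, "dx": 1, "dy": -30, "dz": -2, "roll": -24.4},
  {"gripper": 0.3, "dx": 1, "dy": -30, "dz": -2, "roll": -24.4},
  {"gripper": 0.3, "dx": 1, "dy": -30, "dz": -2, "roll": -24.4},
  {"gripper": 0.3, "dx": 1, "dy": -30, "dz": -2, "roll": -24.4},
])

```text
t: 2.78
tool_pos: [0.5646, -0.2407, 0.1416]
tcp_rot: [[0.0, -0.361, 0.933], [0.0, 0.933, 0.361], [-1.0, 0.0, 0.0]]
wrist_force: [0.3, -0.6, 0.1]
opening: 0.702
```

```bash
python3 - <<'E'
from h import *
snap('wrist','w2')
E
```

```text
(no output)
```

View pics/w2.png

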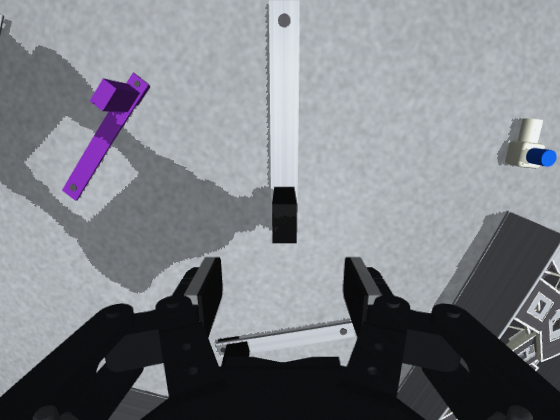

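The wrist view shows the grip's top face at (272–297, 203–243) and the stud mark at (284, 20).

```bash
python3 - <<'E'
from h import *
f='w2';o=load(f)['o'];R=o['tcp_rot'];p=o['tool_pos']
a=px2w(f,284.5,203,.07);b=px2w(f,284.5,243,.07);g=(a+b)/2;s=px2w(f,284.5,20,.01)
print(np.linalg.norm(a-b),g,s,np.linalg.norm((g-s)[:2]),np.degrees(np.arctan2(*(s-g)[:2][::-1])),'tool y ang',np.degrees(np.arctan2(R[1][1],R[0][1])))
o2=s[:2]+(g-s)[:2]/np.linalg.norm((g-s)[:2])*.15
print(o2,((R.T@(np.array([*g[:2],.028])-p))*100).round(2),((R.T@(np.array([*o2,.028])-p))*100).round(2))
E
```

```text
0.030659105231094618 [ 0.56707733 -0.2408189   0.07      ] [ 0.51300284 -0.10042929  0.01      ] 0.15044365875933866 111.0654083784359 tool y ang 111.13798889259452
[ 0.56691786 -0.2404049 ] [11.36 -0.1   0.22] [11.36 -0.06  0.22]
```

servo_tool([
  {"gripper": 0.3, "dx": 4, "dy": 0, "dz": 0.2, "roll": 0},
  {"gripper": 0.3, "dx": 8, "dy": 0, "dz": 0.2, "roll": 0},
  {"gripper": 0.3, "dx": 10, "dy": 0, "dz": 0.2, "roll": 0},
  {"gripper": 0.3, "dx": 11.3, "dy": 0, "dz": 0.2, "roll": 0},
  {"gripper": 0.3, "dx": 11.3, "dy": 0, "dz": 0.2, "roll": 0},
  {"gripper": 1, "dx": 11.3, "dy": 0, "dz": 0.2, "roll": 0},
  {"gripper": 1, "dx": 11.3, "dy": 0, "dz": 0.2, "roll": 0},
  {"gripper": 1, "dx": 11.3, "dy": 0, "dz": 0.2, "roll": 0},
  {"gripper": 1, "dx": 11.3, "dy": 0, "dz": 0.2, "roll": 0},
  {"gripper": 1, "dx": 11.3, "dy": 0, "dz": 0.2, "roll": 0},
  {"gripper": 1, "dx": 11.3, "dy": 0, "dz": 0.2, "roll": 0},
  {"gripper": 1, "dx": 11.3, "dy": 0, "dz": 0.2, "roll": 0},
  {"gripper": 1, "dx": 11.3, "dy": 0, "dz": 0.2, "roll": 0},
])

```text
t: 3.92
tool_pos: [0.5678, -0.2404, 0.03]
tcp_rot: [[0.003, -0.361, 0.932], [-0.001, 0.932, 0.361], [-1.0, -0.002, 0.002]]
wrist_force: [0.5, 1.7, 6.4]
opening: 0.201
```

servo_tool([
  {"gripper": 1, "dx": -2, "dy": 0, "dz": 0, "roll": 0},
  {"gripper": 1, "dx": -4, "dy": 0, "dz": 0, "roll": 0},
  {"gripper": 1, "dx": -6, "dy": 3, "dz": 2, "roll": 5},
  {"gripper": 1, "dx": -6, "dy": 6, "dz": 3.5, "roll": 12},
  {"gripper": 1, "dx": -6, "dy": 9, "dz": 5, "roll": 19},
  {"gripper": 1, "dx": -6, "dy": 12, "dz": 7.1, "roll": 25},
  {"gripper": 1, "dx": -6, "dy": 12, "dz": 7.1, "roll": 25},
  {"gripper": 1, "dx": -6, "dy": 12, "dz": 7.1, "roll": 25},
  {"gripper": 1, "dx": -6, "dy": 12, "dz": 7.1, "roll": 25},
])

```text
t: 4.67
tool_pos: [0.5897, -0.1029, 0.0883]
tcp_rot: [[-0.0, 0.064, 0.998], [-0.001, 0.998, -0.064], [-1.0, -0.001, -0.0]]
wrist_force: [-0.5, 0.1, -2.1]
opening: 0.204
```

```bash
python3 - <<'E'
from h import *
snap('wrist','w3');snap('scene','s3')
o=load('w3')['o'];print(o['tool_pos'],o['tcp_rot'],o['wrist_force'],o['wrist_torque'])
p=np.array(o['tool_pos']);R=o['tcp_rot'];
for a in (0,2,4): 
  c,s=np.cos(np.radians(a)),np.sin(np.radians(a)); y=R[:,1]
  # pivot at grasp pt
  piv=p+np.array([0,0,.0187]); rel=(.15,-.0395-0) 
  top=piv+y*(.15*c-.0387*s)+np.array([0,0,-.0387*c-.15*s])
  print(a,w2px('w3',top),w2px('s3',top))
W=crop('w3',200,0,360,120,4);S=crop('s3',190,180,390,300,3)
S=crop('s3',200,170,400,270,3)
out=np.zeros((600,640,3),np.uint8);out[:300]=cv2.resize(W,(640,480))[:300];out[300:,:600]=S
cv2.imwrite('pics/c3.png',out)
E
```

```text
[ 0.58965217 -0.10286007  0.08830204] [[-9.09169169e-05  6.44725999e-02  9.97919474e-01]
 [-5.54011014e-04  9.97919321e-01 -6.44726405e-02]
 [-9.99999842e-01 -5.58720033e-04 -5.50092175e-05]] [-0.49427419  0.12972612 -2.06630828] [-0.0572269  -0.01263661  0.0042159 ]
0 [280.10948391 -53.24809872] [343.53464662 206.05059061]
2 [280.1882833 -44.4008453] [342.7931876  207.91694634]
4 [280.26200412 -35.74564532] [341.99297103 209.77675588]
```

View pics/c3.png

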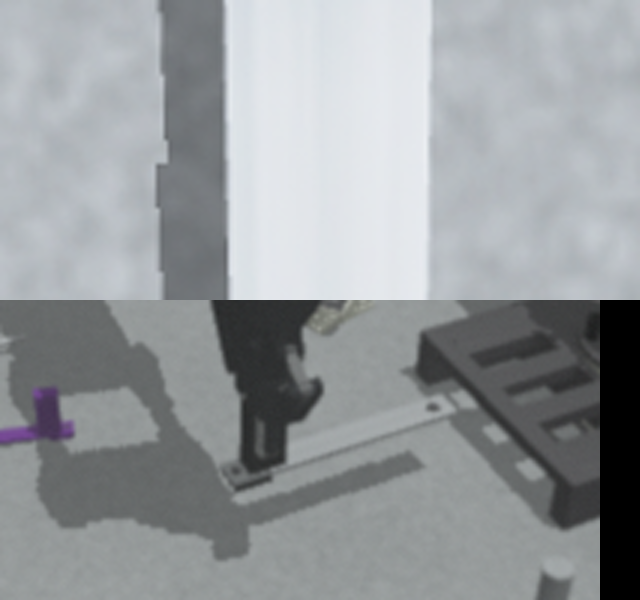

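Held, the probe is level: the stud mark at (344, 206) in the scene view matches the zero-tilt prediction. The tool cannot pitch. I'll get the nose-down angle by lifting the tip very gently against the underside of the bed's front edge, which has a long lever and so needs little force.

servo_tool([
  {"gripper": 1, "dx": 2, "dy": 0, "dz": 0.2, "roll": 0},
  {"gripper": 1, "dx": 4, "dy": 0, "dz": 0.2, "roll": 0},
  {"gripper": 1, "dx": 4.3, "dy": 1, "dz": 0.2, "roll": 0},
  {"gripper": 1, "dx": 4.3, "dy": 3, "dz": 0.2, "roll": 0},
  {"gripper": 1, "dx": 4.3, "dy": 5, "dz": 0.2, "roll": 0},
  {"gripper": 1, "dx": 4.3, "dy": 6.5, "dz": 0.2, "roll": 0},
  {"gripper": 1, "dx": 4.3, "dy": 6.9, "dz": 0.2, "roll": 0},
  {"gripper": 1, "dx": 4.3, "dy": 6.9, "dz": 0.2, "roll": 0},
  {"gripper": 1, "dx": 4.3, "dy": 6.9, "dz": 0.2, "roll": 0},
])

```text
t: 5.52
tool_pos: [0.5965, -0.0345, 0.0457]
tcp_rot: [[0.001, 0.066, 0.998], [-0.0, 0.998, -0.066], [-1.0, -0.0, 0.001]]
wrist_force: [0.7, 0.2, -2.0]
opening: 0.205
```

servo_tool([
  {"gripper": 1, "dx": -0.3, "dy": 0, "dz": 0, "roll": 0},
  {"gripper": 1, "dx": -0.6, "dy": 0, "dz": 0, "roll": 0},
  {"gripper": 1, "dx": -0.8, "dy": 0, "dz": 0, "roll": 0},
  {"gripper": 1, "dx": -1.0, "dy": 0, "dz": 0, "roll": 0},
  {"gripper": 1, "dx": -1.2, "dy": 0, "dz": 0, "roll": 0},
  {"gripper": 1, "dx": -1.2, "dy": 0, "dz": 0, "roll": 0},
])

```text
t: 6.02
tool_pos: [0.5961, -0.034, 0.0572]
tcp_rot: [[-0.001, 0.066, 0.998], [-0.0, 0.998, -0.066], [-1.0, -0.0, -0.001]]
wrist_force: [-0.8, 1.5, -4.7]
opening: 0.207
```

servo_tool([
  {"gripper": 1, "dx": -0.15, "dy": 0, "dz": 0, "roll": 0},
  {"gripper": 1, "dx": -0.3, "dy": 0, "dz": 0, "roll": 0},
  {"gripper": 1, "dx": -0.3, "dy": 0, "dz": 0, "roll": 0},
  {"gripper": 1, "dx": -0.3, "dy": 0, "dz": 0, "roll": 0},
])

```text
t: 6.35
tool_pos: [0.596, -0.0338, 0.0601]
tcp_rot: [[-0.001, 0.066, 0.998], [0.0, 0.998, -0.066], [-1.0, 0.0, -0.001]]
wrist_force: [-0.3, 3.4, -7.6]
opening: 0.2
```

```bash
python3 - <<'E'
from h import *
o=robot.get_obs();print(o['tool_pos'],o['wrist_force'],o['wrist_torque'])
E
```

```text
[ 0.59603947 -0.03375003  0.06011909] [-0.3023863   3.41047828 -7.57796804] [-0.0562445   0.02976846 -0.00293731]
```

servo_tool([
  {"gripper": 1, "dx": 0.15, "dy": 0, "dz": 0, "roll": 0},
  {"gripper": 1, "dx": 0.3, "dy": 0, "dz": 0, "roll": 0},
  {"gripper": 1, "dx": 0.3, "dy": 0, "dz": 0, "roll": 0},
])

```text
t: 6.6
tool_pos: [0.5966, -0.0344, 0.0575]
tcp_rot: [[0.001, 0.067, 0.998], [-0.0, 0.998, -0.067], [-1.0, -0.0, 0.001]]
wrist_force: [0.6, -0.3, -2.4]
opening: 0.204
```

servo_tool([
  {"gripper": 1, "dx": -0.3, "dy": 0, "dz": 0, "roll": 0},
  {"gripper": 1, "dx": -0.4, "dy": 0, "dz": 0, "roll": 0},
  {"gripper": 1, "dx": -0.4, "dy": 0, "dz": 0, "roll": 0},
  {"gripper": 1, "dx": -0.5, "dy": 0, "dz": 0, "roll": 0},
  {"gripper": 1, "dx": -0.5, "dy": 0, "dz": 0, "roll": 0},
])

```text
t: 7.02
tool_pos: [0.5962, -0.0337, 0.0621]
tcp_rot: [[-0.0, 0.066, 0.998], [0.0, 0.998, -0.066], [-1.0, 0.0, -0.0]]
wrist_force: [0.5, 2.6, -8.2]
opening: 0.204
```

servo_tool([
  {"gripper": 1, "dx": -0.1, "dy": 0, "dz": 0, "roll": 0},
  {"gripper": 1, "dx": -0.1, "dy": 0, "dz": 0, "roll": 0},
  {"gripper": 1, "dx": -0.2, "dy": 0, "dz": 0, "roll": 0},
  {"gripper": 1, "dx": -0.2, "dy": 0, "dz": 0, "roll": 0},
])

```text
t: 7.35
tool_pos: [0.5962, -0.0339, 0.0644]
tcp_rot: [[-0.0, 0.066, 0.998], [-0.0, 0.998, -0.066], [-1.0, -0.0, -0.0]]
wrist_force: [0.6, 2.8, -7.8]
opening: 0.204
```

servo_tool([
  {"gripper": 1, "dx": -0.1, "dy": 0, "dz": 0, "roll": 0},
  {"gripper": 1, "dx": -0.2, "dy": 0, "dz": 0, "roll": 0},
  {"gripper": 1, "dx": -0.3, "dy": 0, "dz": 0, "roll": 0},
  {"gripper": 1, "dx": -0.3, "dy": 0, "dz": 0, "roll": 0},
  {"gripper": 1, "dx": 0.2, "dy": 0, "dz": 0, "roll": 0},
  {"gripper": 1, "dx": 0.7, "dy": 0, "dz": 0, "roll": 0},
  {"gripper": 1, "dx": 0.9, "dy": 0, "dz": 0, "roll": 0},
  {"gripper": 1, "dx": 0.9, "dy": 0, "dz": 0, "roll": 0},
])

```text
t: 8.02
tool_pos: [0.5962, -0.0343, 0.0549]
tcp_rot: [[-0.0, 0.067, 0.998], [-0.0, 0.998, -0.067], [-1.0, -0.0, -0.0]]
wrist_force: [-0.4, 0.2, -2.5]
opening: 0.2
```

```bash
python3 - <<'E'
from h import *
snap('scene','s4')
o=load('s4')['o'];p=np.array(o['tool_pos']);R=o['tcp_rot'];y=R[:,1];print(p,o['wrist_force'])
piv=p+np.array([0,0,.0187])
for a in (0,2,4,6):
  c,s=np.cos(np.radians(a)),np.sin(np.radians(a))
  q=lambda X,Z: w2px('s4',piv+y*(X*c+Z*s)+np.array([0,0,Z*c-X*s])).round(1)
  h=-.0387
  e=q(.015,h)
  side=piv
  sd=lambda X: w2px('s4',piv+.012*R[:,2]+y*(X*c+h*s)+np.array([0,0,h*c-X*s])).round(1)
  print(a,'near edge x=15,100,heel-30:',sd(.02),sd(.1),sd(-.03))
cv2.imwrite('pics/c4.png',crop('s4',230,160,360,260,6))
E
```

```text
[ 0.59622438 -0.03428466  0.05488661] [-0.38080033  0.20370462 -2.49354214]
0 near edge x=15,100,heel-30: [323.1 227.7] [352.1 218.1] [304.2 234. ]
2 near edge x=15,100,heel-30: [322.5 228.1] [351.4 219.3] [303.7 233.8]
4 near edge x=15,100,heel-30: [322.  228.4] [350.7 220.6] [303.2 233.6]
6 near edge x=15,100,heel-30: [321.5 228.8] [350.  221.8] [302.8 233.4]
```

View pics/c4.png

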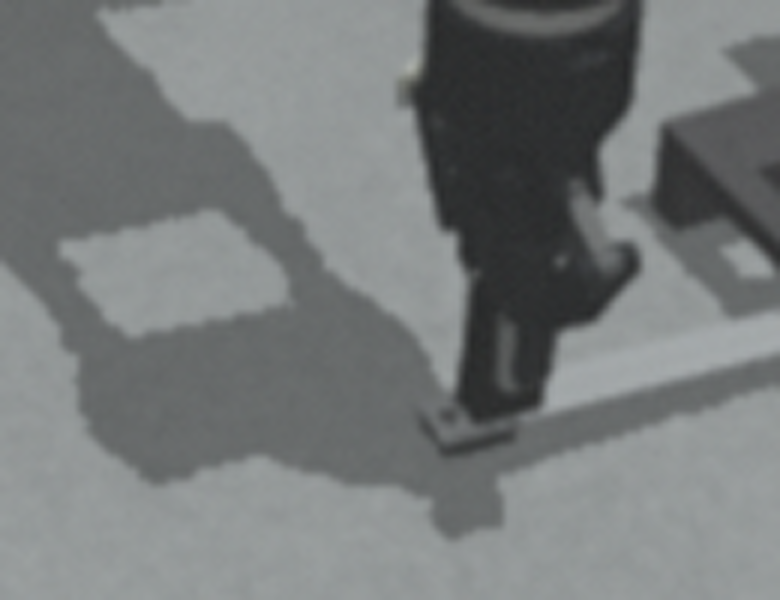

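The visible strip edge has a slope of about −0.285, which fits 3–4° nose down. Now I slide in over the hole.

servo_tool([
  {"gripper": 1, "dx": 0.3, "dy": 0.5, "dz": 0, "roll": 0},
  {"gripper": 1, "dx": 0.3, "dy": 2, "dz": 0, "roll": 0},
  {"gripper": 1, "dx": 0.3, "dy": 3.5, "dz": 0, "roll": 0},
  {"gripper": 1, "dx": 0.3, "dy": 5, "dz": 0, "roll": 0},
  {"gripper": 1, "dx": 0.3, "dy": 6, "dz": 0, "roll": 0},
  {"gripper": 1, "dx": 0.3, "dy": 6.5, "dz": 0, "roll": 0},
  {"gripper": 1, "dx": 0.3, "dy": 6.5, "dz": 0, "roll": 0},
  {"gripper": 1, "dx": 0.3, "dy": 6.5, "dz": 0, "roll": 0},
])

```text
t: 8.73
tool_pos: [0.6007, 0.0308, 0.0523]
tcp_rot: [[0.0, 0.066, 0.998], [-0.0, 0.998, -0.066], [-1.0, -0.0, 0.0]]
wrist_force: [-0.9, 0.3, -2.5]
opening: 0.204
```

```bash
python3 - <<'E'
from h import *
o=robot.get_obs();print(o['tool_pos'],o['wrist_force'],o['wrist_torque'])
snap('wrist','w5')
c=load('w5')['im']['color'];cv2.imwrite('pics/w5c.png',crop('w5',160,0,400,180,3))
p=np.array(o['tool_pos']);R=o['tcp_rot']
print(w2px('w5',[.610,.177,.005]))
E
```

```text
[0.60071849 0.03077694 0.05229483] [-0.86218461  0.33207379 -2.45209182] [-0.03729059 -0.06860417 -0.00484588]
[279.72496535 -20.45901151]
```

View pics/w5c.png

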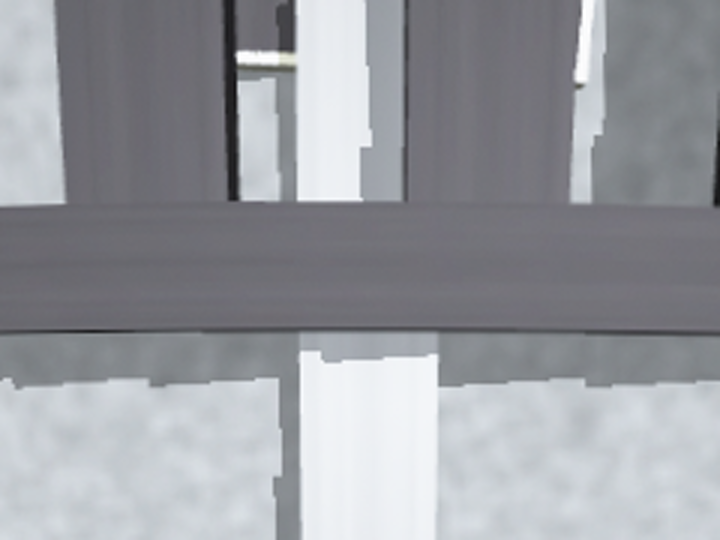

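The strip is in the bay and the plate's front edge shows at (75–98, 58) in the crop, undisturbed. I'll lower gently to feel.

servo_tool([
  {"gripper": 1, "dx": 0.2, "dy": 0, "dz": 0, "roll": 0},
  {"gripper": 1, "dx": 0.4, "dy": 0, "dz": 0, "roll": 0},
  {"gripper": 1, "dx": 0.6, "dy": 0, "dz": 0, "roll": 0},
  {"gripper": 1, "dx": 0.7, "dy": 0, "dz": 0, "roll": 0},
  {"gripper": 1, "dx": 0.7, "dy": 0, "dz": 0, "roll": 0},
])

```text
t: 9.2
tool_pos: [0.6003, 0.0306, 0.0448]
tcp_rot: [[-0.001, 0.067, 0.998], [-0.0, 0.998, -0.067], [-1.0, -0.0, -0.001]]
wrist_force: [-0.4, -0.3, -2.9]
opening: 0.201
```

servo_tool([
  {"gripper": 1, "dx": 0.1, "dy": 0, "dz": 0, "roll": 0},
  {"gripper": 1, "dx": 0.15, "dy": 0, "dz": 0, "roll": 0},
  {"gripper": 1, "dx": 0.15, "dy": 0, "dz": 0, "roll": 0},
])

```text
t: 9.45
tool_pos: [0.6005, 0.0309, 0.0436]
tcp_rot: [[-0.0, 0.066, 0.998], [-0.0, 0.998, -0.066], [-1.0, -0.0, -0.0]]
wrist_force: [-0.9, -0.1, -2.2]
opening: 0.203
```

servo_tool([
  {"gripper": 1, "dx": 0.1, "dy": 0, "dz": 0, "roll": 0},
  {"gripper": 1, "dx": 0.15, "dy": 0, "dz": 0, "roll": 0},
  {"gripper": 1, "dx": 0.15, "dy": 0, "dz": 0, "roll": 0},
])

```text
t: 9.7
tool_pos: [0.6007, 0.0308, 0.0424]
tcp_rot: [[0.0, 0.067, 0.998], [-0.0, 0.998, -0.067], [-1.0, -0.0, 0.0]]
wrist_force: [-1.3, -0.2, -0.3]
opening: 0.202
```

servo_tool([
  {"gripper": 1, "dx": 0.1, "dy": 0, "dz": 0, "roll": 0},
  {"gripper": 1, "dx": 0.1, "dy": 0, "dz": 0, "roll": 0},
  {"gripper": 1, "dx": 0.1, "dy": 0, "dz": 0, "roll": 0},
])

```text
t: 9.95
tool_pos: [0.6008, 0.0306, 0.0417]
tcp_rot: [[0.001, 0.067, 0.998], [-0.0, 0.998, -0.067], [-1.0, -0.0, 0.001]]
wrist_force: [-1.3, -3.8, 3.9]
opening: 0.202
```

Contact began near TCP z ≈ 0.043. That could be the plate's top or the hole, depending on the exact tilt. I'll get a reference height by touching the bare bench in front of the plate, inside the bay.

servo_tool([
  {"gripper": 1, "dx": -0.4, "dy": 0, "dz": 0, "roll": 0},
  {"gripper": 1, "dx": -0.8, "dy": 0, "dz": 0, "roll": 0},
  {"gripper": 1, "dx": -0.9, "dy": 0, "dz": 0, "roll": 0},
  {"gripper": 1, "dx": -0.9, "dy": -1.5, "dz": 0, "roll": 0},
  {"gripper": 1, "dx": -0.9, "dy": -3, "dz": 0, "roll": 0},
  {"gripper": 1, "dx": -0.9, "dy": -4, "dz": 0, "roll": 0},
  {"gripper": 1, "dx": -0.6, "dy": -4, "dz": 0, "roll": 0},
  {"gripper": 1, "dx": -0.2, "dy": -4, "dz": 0, "roll": 0},
  {"gripper": 1, "dx": 0.1, "dy": -4, "dz": 0, "roll": 0},
  {"gripper": 1, "dx": 0.1, "dy": -4, "dz": 0, "roll": 0},
  {"gripper": 1, "dx": 0.1, "dy": -4, "dz": 0, "roll": 0},
])

```text
t: 10.87
tool_pos: [0.5983, -0.0087, 0.0404]
tcp_rot: [[0.001, 0.066, 0.998], [-0.0, 0.998, -0.066], [-1.0, -0.0, 0.001]]
wrist_force: [0.5, -1.6, 1.0]
opening: 0.204
```

servo_tool([
  {"gripper": 1, "dx": 0.1, "dy": 0, "dz": 0, "roll": 0},
  {"gripper": 1, "dx": 0.1, "dy": 0, "dz": 0, "roll": 0},
])

```text
t: 11.03
tool_pos: [0.5983, -0.0088, 0.0396]
tcp_rot: [[0.001, 0.066, 0.998], [-0.0, 0.998, -0.066], [-1.0, -0.0, 0.001]]
wrist_force: [0.6, -2.7, 3.0]
opening: 0.201
```

servo_tool([
  {"gripper": 1, "dx": 0.1, "dy": 0, "dz": 0, "roll": 0},
  {"gripper": 1, "dx": 0.1, "dy": 0, "dz": 0, "roll": 0},
])

```text
t: 11.2
tool_pos: [0.5982, -0.0092, 0.0386]
tcp_rot: [[0.001, 0.067, 0.998], [-0.0, 0.998, -0.067], [-1.0, -0.0, 0.001]]
wrist_force: [-0.1, -4.3, 3.8]
opening: 0.204
```

The bench onset is about 0.0415, within about 1 mm of the first contact and not 5 mm below it, so the first poke was in the hole. I return to the same spot.

servo_tool([
  {"gripper": 1, "dx": -0.5, "dy": 0, "dz": 0, "roll": 0},
  {"gripper": 1, "dx": -1.1, "dy": 0, "dz": 0, "roll": 0},
  {"gripper": 1, "dx": -1.1, "dy": 1.5, "dz": 0, "roll": 0},
  {"gripper": 1, "dx": -1.1, "dy": 3, "dz": 0, "roll": 0},
  {"gripper": 1, "dx": -1.1, "dy": 4, "dz": 0, "roll": 0},
  {"gripper": 1, "dx": -1.1, "dy": 4, "dz": 0, "roll": 0},
  {"gripper": 1, "dx": -0.8, "dy": 4, "dz": 0, "roll": 0},
  {"gripper": 1, "dx": -0.5, "dy": 4, "dz": 0, "roll": 0},
  {"gripper": 1, "dx": -0.3, "dy": 4, "dz": 0, "roll": 0},
  {"gripper": 1, "dx": -0.3, "dy": 4, "dz": 0, "roll": 0},
  {"gripper": 1, "dx": -0.3, "dy": 4, "dz": 0, "roll": 0},
])

```text
t: 12.12
tool_pos: [0.6004, 0.0303, 0.0409]
tcp_rot: [[-0.001, 0.067, 0.998], [-0.0, 0.998, -0.067], [-1.0, -0.0, -0.001]]
wrist_force: [-0.2, 0.0, -3.0]
opening: 0.205
```

servo_tool([
  {"gripper": 1, "dx": 0.1, "dy": 0, "dz": 0, "roll": 0},
  {"gripper": 1, "dx": 0.1, "dy": 0, "dz": 0, "roll": 0},
])

```text
t: 12.28
tool_pos: [0.6006, 0.0306, 0.0402]
tcp_rot: [[-0.0, 0.067, 0.998], [-0.0, 0.998, -0.067], [-1.0, -0.0, -0.0]]
wrist_force: [-0.0, -0.4, -2.8]
opening: 0.201
```

No contact at 0.0402, well below plate level, so the stud is in the hole. I draw back gently.

servo_tool([
  {"gripper": 1, "dx": 0, "dy": -0.2, "dz": 0, "roll": 0},
  {"gripper": 1, "dx": 0, "dy": -0.5, "dz": 0, "roll": 0},
  {"gripper": 1, "dx": 0, "dy": -0.9, "dz": 0, "roll": 0},
  {"gripper": 1, "dx": 0, "dy": -1.4, "dz": 0, "roll": 0},
  {"gripper": 1, "dx": 0, "dy": -1.9, "dz": 0, "roll": 0},
  {"gripper": 1, "dx": 0, "dy": -2.4, "dz": 0, "roll": 0},
  {"gripper": 1, "dx": 0, "dy": -2.9, "dz": 0, "roll": 0},
  {"gripper": 1, "dx": 0, "dy": -3.2, "dz": 0, "roll": 0},
  {"gripper": 1, "dx": 0, "dy": -3.4, "dz": 0, "roll": 0},
  {"gripper": 1, "dx": 0, "dy": -3.5, "dz": 0, "roll": 0},
])

```text
t: 13.12
tool_pos: [0.5983, -0.0045, 0.0403]
tcp_rot: [[0.0, 0.067, 0.998], [-0.0, 0.998, -0.067], [-1.0, -0.0, 0.0]]
wrist_force: [-0.3, -0.2, -2.4]
opening: 0.203
```

```bash
python3 - <<'E'
from h import *
snap('wrist','w6');snap('top','t6')
print(robot.get_obs()['wrist_force'])
out=np.zeros((600,720,3),np.uint8);out[:330]=crop('w6',160,0,400,110,3);out[330:,:540]=crop('t6',170,135,260,180,6)
cv2.imwrite('pics/c6.png',out)
E
```

```text
[-0.11202958 -0.07271762 -3.46637918]
```

View pics/c6.png

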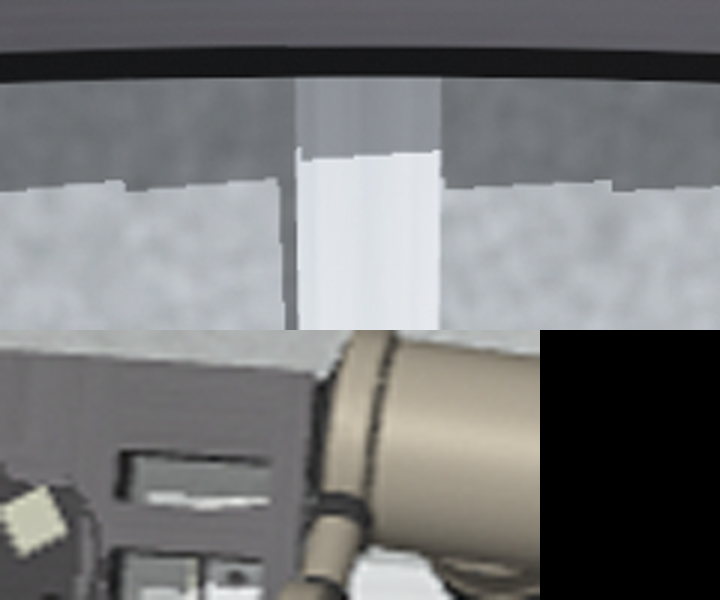

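The view is inconclusive: the plate's front edge should now be under the front bar. I pull on and check with code for the plate's dark face coming out of the mouth.

servo_tool([
  {"gripper": 1, "dx": 0, "dy": -0.3, "dz": 0, "roll": 0},
  {"gripper": 1, "dx": 0, "dy": -0.8, "dz": 0, "roll": 0},
  {"gripper": 1, "dx": 0, "dy": -1.3, "dz": 0, "roll": 0},
  {"gripper": 1, "dx": 0, "dy": -1.8, "dz": 0, "roll": 0},
  {"gripper": 1, "dx": 0, "dy": -2.3, "dz": 0, "roll": 0},
  {"gripper": 1, "dx": 0, "dy": -2.8, "dz": 0, "roll": 0},
  {"gripper": 1, "dx": 0, "dy": -3.3, "dz": 0, "roll": 0},
  {"gripper": 1, "dx": 0, "dy": -3.8, "dz": 0, "roll": 0},
  {"gripper": 1, "dx": 0, "dy": -4.3, "dz": 0, "roll": 0},
  {"gripper": 1, "dx": 0, "dy": -4.7, "dz": 0, "roll": 0},
  {"gripper": 1, "dx": 0, "dy": -5, "dz": 0, "roll": 0},
  {"gripper": 1, "dx": 0, "dy": -5, "dz": 0, "roll": 0},
])

```text
t: 14.22
tool_pos: [0.595, -0.0547, 0.0403]
tcp_rot: [[0.0, 0.067, 0.998], [-0.0, 0.998, -0.067], [-1.0, -0.0, 0.0]]
wrist_force: [-0.5, -0.2, -2.9]
opening: 0.203
```

```bash
python3 - <<'E'
from h import *
snap('wrist','w7');snap('scene','s7')
o=load('w7')['o'];p=np.array(o['tool_pos']);R=o['tcp_rot']
print(p,o['wrist_force'])
for f in ('w7','s7'):
  g=cv2.cvtColor(load(f)['im']['color'],cv2.COLOR_BGR2GRAY)
  for dz in (-.025,.03,.022):
    for dy in (.10,.11,.12,.13,.14):
      P=p+R[:,1]*dy+R[:,2]*dz;P[2]=.005;u,v=w2px(f,P).round().astype(int)
      print(f,dz,dy,P[1].round(3),(u,v),g[v,u] if 0<=v<420 and 0<=u<560 else None)
E
```

```text
[ 0.59496499 -0.05471132  0.04031743] [-0.50187457 -0.16501317 -2.91406563]
w7 -0.025 0.1 0.047 (np.int64(234), np.int64(66)) 191
w7 -0.025 0.11 0.057 (np.int64(233), np.int64(46)) 182
w7 -0.025 0.12 0.067 (np.int64(232), np.int64(26)) 183
w7 -0.025 0.13 0.077 (np.int64(232), np.int64(5)) 181
w7 -0.025 0.14 0.087 (np.int64(231), np.int64(-16)) None
w7 0.03 0.1 0.043 (np.int64(337), np.int64(66)) 182
w7 0.03 0.11 0.053 (np.int64(337), np.int64(46)) 187
w7 0.03 0.12 0.063 (np.int64(338), np.int64(26)) 182
w7 0.03 0.13 0.073 (np.int64(339), np.int64(5)) 183
w7 0.03 0.14 0.083 (np.int64(339), np.int64(-16)) None
w7 0.022 0.1 0.044 (np.int64(322), np.int64(66)) 189
w7 0.022 0.11 0.054 (np.int64(322), np.int64(46)) 185
w7 0.022 0.12 0.064 (np.int64(323), np.int64(25)) 182
w7 0.022 0.13 0.074 (np.int64(323), np.int64(5)) 185
w7 0.022 0.14 0.083 (np.int64(324), np.int64(-16)) None
s7 -0.025 0.1 0.047 (np.int64(336), np.int64(221)) 159
s7 -0.025 0.11 0.057 (np.int64(339), np.int64(219)) 153
s7 -0.025 0.12 0.067 (np.int64(342), np.int64(218)) 153
s7 -0.025 0.13 0.077 (np.int64(346), np.int64(217)) 166
s7 -0.025 0.14 0.087 (np.int64(349), np.int64(216)) 145
s7 0.03 0.1 0.043 (np.int64(348), np.int64(234)) 153
s7 0.03 0.11 0.053 (np.int64(351), np.int64(233)) 154
s7 0.03 0.12 0.063 (np.int64(355), np.int64(232)) 153
s7 0.03 0.13 0.073 (np.int64(358), np.int64(231)) 151
s7 0.03 0.14 0.083 (np.int64(362), np.int64(230)) 135
s7 0.022 0.1 0.044 (np.int64(346), np.int64(232)) 154
s7 0.022 0.11 0.054 (np.int64(349), np.int64(231)) 152
s7 0.022 0.12 0.064 (np.int64(353), np.int64(230)) 153
s7 0.022 0.13 0.074 (np.int64(356), np.int64(229)) 145
s7 0.022 0.14 0.083 (np.int64(360), np.int64(228)) 118
```

```bash
python3 - <<'E'
from h import *
cv2.imwrite('pics/c7.png',np.vstack([crop('s7',320,165,460,245,5.5)[:, :770],crop('t6',180,155,320,180,5.5)]))
E
```

```text
(no output)
```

View pics/c7.png

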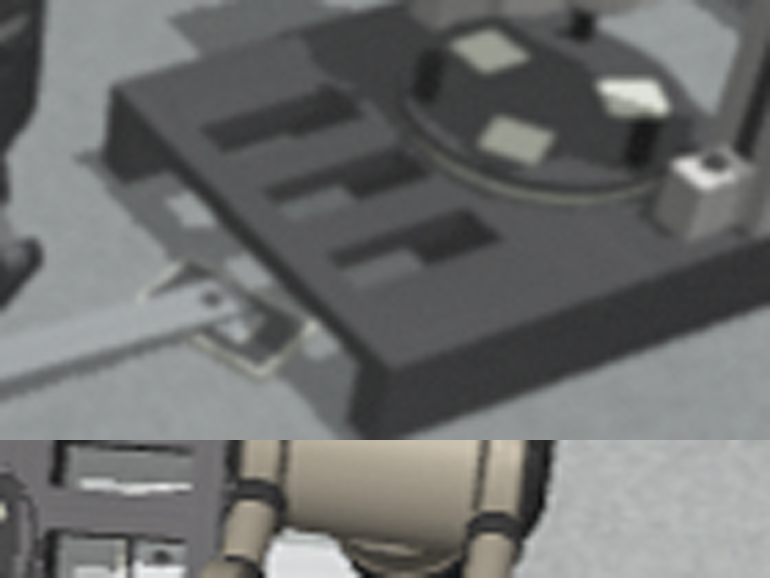

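The plate is following: the frame is out in front of the mouth at crop (140–320, 262–380), with the stud mark at (210, 298) over its shutter. I continue the pull.

servo_tool([
  {"gripper": 1, "dx": 0, "dy": -0.3, "dz": 0, "roll": 0},
  {"gripper": 1, "dx": 0, "dy": -0.8, "dz": 0, "roll": 0},
  {"gripper": 1, "dx": 0, "dy": -1.3, "dz": 0, "roll": 0},
  {"gripper": 1, "dx": 0, "dy": -1.8, "dz": 0, "roll": 0},
  {"gripper": 1, "dx": 0, "dy": -2.3, "dz": 0, "roll": 0},
  {"gripper": 1, "dx": 0, "dy": -2.8, "dz": 0, "roll": 0},
  {"gripper": 1, "dx": 0, "dy": -3.3, "dz": 0, "roll": 0},
  {"gripper": 1, "dx": 0, "dy": -3.8, "dz": 0, "roll": 0},
  {"gripper": 1, "dx": 0, "dy": -4.3, "dz": 0, "roll": 0},
  {"gripper": 1, "dx": 0, "dy": -4.8, "dz": 0, "roll": 0},
  {"gripper": 1, "dx": 0, "dy": -5.3, "dz": 0, "roll": 0},
  {"gripper": 1, "dx": 0, "dy": -5.8, "dz": 0, "roll": 0},
  {"gripper": 1, "dx": 0, "dy": -6.2, "dz": 0, "roll": 0},
  {"gripper": 1, "dx": 0, "dy": -6.4, "dz": 0, "roll": 0},
  {"gripper": 1, "dx": 0, "dy": -6.5, "dz": 0, "roll": 0},
  {"gripper": 1, "dx": 0, "dy": -6.5, "dz": 0, "roll": 0},
])

```text
t: 15.65
tool_pos: [0.5907, -0.119, 0.0403]
tcp_rot: [[0.0, 0.067, 0.998], [-0.0, 0.998, -0.067], [-1.0, -0.0, 0.0]]
wrist_force: [0.4, -0.1, -2.6]
opening: 0.202
```

```bash
python3 - <<'E'
from h import *
snap('scene','s8')
o=robot.get_obs();p=np.array(o['tool_pos']);R=o['tcp_rot'];print(p,o['wrist_force'])
S=p+R[:,1]*.1462;print('stud',S[:2])
g=cv2.cvtColor(load('s8')['im']['color'],cv2.COLOR_BGR2GRAY)
# rectify bench z=.005 area to a map, text print coarse
ys=np.arange(.12,-.04,-.006);xs=np.arange(.53,.70,.005)
for y in ys: print(f'{y:6.3f}',' '.join(f'{g[tuple(w2px("s8",[x,y,.005]).round().astype(int)[::-1])]:3d}' for x in xs))
E
```

```text
[ 0.59065773 -0.11885625  0.04029481] [-0.02864804  0.1216232  -2.96364855]
stud [0.60038352 0.02701989]
 0.120 104 109 125 126 141 106 103 104 105 107 113 138 140 151 137 113 104 103 106 106 142 152 152 151 147 108 103 105 103  56  52  52  55  59
 0.114 106 106 107 107 105 104 106 105 107 108 107 106 111 110 110 108 104 104 105 104 111 120 121 141 138 120 105 106 105  93  62  53  53  52
 0.108 105 104 105 105 105 106 104 106 107 107 106 105 105 106 106 106 105 106 105 105 109 106 105 104 106 105 106 103 104 104 101  75  53  52
 0.102 122 113 113 141 139 141 117 108 108 111 108 105 110 108 110 110 108 104 106 106 107 106 106 106 105 106 103 104 105 105 105 103  71  65
 0.096 153 154 148 151 151 151 153 150 149 151 151 145 143 140 153 142 142 138 142 124 123 122 122 108 116 114 109 109 124 107 105 104 103 101
 0.090 152 154 150 149 148 149 149 151 152 153 153 153 153 154 155 154 153 151 152 152 154 152 151 150 147 149 152 151 151 147 143 139 139 138
 0.084 150 151 153 155 150 150 150 153 155 155 152 155 155 154 153 152 151 150 151 154 153 151 149 149 145 151 155 153 151 154 153 154 15
[... 2165 characters left out ...]
 155 153 150 152 153 151 152 155 165 168 167 168 151 115 141 155 156 150 150 148 150 153 153 152 151 153 155 153 153 151 150 151
-0.018 152 153 153 151 149 150 150 150 154 161 168 169 166 166 138 106 121 153 154 149 152 150 151 152 151 151 150 150 152 149 149 151 151 150
-0.024 143 155 154 156 152 148 151 151 151 162 168 165 165 162 123 102 123 157 153 149 152 151 148 151 151 152 150 149 149 151 152 153 152 153
-0.030  61  99 148 154 153 150 152 151 150 157 168 164 166 166 115 105 137 153 152 151 152 152 151 149 149 155 152 149 150 154 153 153 154 152
-0.036  74  53 115 151 152 151 153 152 153 163 168 165 166 164 108 108 138 149 151 149 152 152 151 149 150 152 151 150 152 150 154 153 151 151
```

servo_tool([
  {"gripper": 1, "dx": 0, "dy": -0.3, "dz": 0, "roll": 0},
  {"gripper": 1, "dx": 0, "dy": -0.8, "dz": 0, "roll": 0},
  {"gripper": 1, "dx": 0, "dy": -1.3, "dz": 0, "roll": 0},
  {"gripper": 1, "dx": 0, "dy": -1.8, "dz": 0, "roll": 0},
  {"gripper": 1, "dx": 0, "dy": -2.3, "dz": 0, "roll": 0},
  {"gripper": 1, "dx": 0, "dy": -2.7, "dz": 0, "roll": 0},
  {"gripper": 1, "dx": 0, "dy": -2.9, "dz": 0, "roll": 0},
  {"gripper": 1, "dx": 0, "dy": -3, "dz": 0, "roll": 0},
  {"gripper": 1, "dx": 0, "dy": -3, "dz": 0, "roll": 0},
  {"gripper": 1, "dx": 0, "dy": -2.9, "dz": 0, "roll": 0},
  {"gripper": 1, "dx": -0.3, "dy": -2.8, "dz": 0, "roll": 0},
  {"gripper": 1, "dx": -0.8, "dy": -2.8, "dz": 0, "roll": 0},
  {"gripper": 1, "dx": -1.5, "dy": -2.8, "dz": 0, "roll": 0},
  {"gripper": 1, "dx": -3, "dy": -2.8, "dz": 0, "roll": 0},
  {"gripper": 1, "dx": -4, "dy": -2.8, "dz": 0, "roll": 0},
  {"gripper": 1, "dx": -4, "dy": -2.8, "dz": 0, "roll": 0},
])

```text
t: 17.03
tool_pos: [0.5905, -0.1473, 0.0834]
tcp_rot: [[0.005, 0.066, 0.998], [-0.002, 0.998, -0.066], [-1.0, -0.002, 0.005]]
wrist_force: [0.5, 0.5, -1.9]
opening: 0.199
```

```bash
python3 - <<'E'
from h import *
snap('scene','s9');o=robot.get_obs();p=np.array(o['tool_pos']);R=np.array(o['tcp_rot']);print(p,o['wrist_force'])
T=np.array([.567,-.24,p[2]]);print('to original cm',(R.T@(T-p)*100).round(1))
g=cv2.cvtColor(load('s9')['im']['color'],cv2.COLOR_BGR2GRAY)
for y in np.arange(.12,-.08,-.006): print(f'{y:6.3f}',' '.join(f'{g[tuple(w2px("s9",[x,y,.005]).round().astype(int)[::-1])]:3d}' for x in np.arange(.53,.68,.006)))
E
```

```text
[ 0.58986857 -0.147079    0.08211235] [-0.10719744 -0.15117533 -2.60360484]
to original cm [ 0.  -9.4 -1.7]
 0.120 104 110 112 117 120 103 105 106 113 138 141 142 137 108 104 106 110 139 153 150 148 111 104 102  75  52
 0.114 105 105 108 104 104 105 105 106 108 106 111 109 109 105 104 105 104 113 138 123 138 106 106 105 103  61
 0.108 105 105 102 104 105 104 106 108 106 105 104 106 107 105 104 104 105 107 106 105 105 104 104 105 103  98
 0.102 121 125 138 119 141 116 108 120 110 109 109 110 106 109 106 107 106 107 106 106 103 104 102 104 104 104
 0.096 154 154 150 150 153 153 150 138 151 153 142 153 141 151 139 141 124 123 122 121 115 107 121 109 120 106
 0.090 152 153 150 148 148 147 151 152 153 152 153 154 156 155 150 152 152 154 149 152 146 144 151 150 150 143
 0.084 150 151 152 151 150 149 152 155 154 152 155 155 150 149 150 151 152 153 151 150 145 152 155 152 153 153
 0.078 149 151 152 152 153 151 150 153 153 155 155 156 156 156 150 151 150 151 151 150 152 150 153 153 152 149
 0.072 155 153 152 150 151 148 151 154 154 153 153 152 155 155 157 151 154 154 153 153 154 151 154 154 1
[... 2081 characters left out ...]
49 151 150 153 150 151 152 153 152
-0.048 157 163 166 165 157 127 150 147 107 107 105 105 149 153 152 151 150 148 148 154 152 150 150 151 150 150
-0.054 159 168 163 167 140 126 152 146 118 107 104 103 150 152 153 153 151 152 149 152 149 148 151 149 149 151
-0.060 163 167 165 166 158 138 153 142 109 106 105 116 140 151 151 152 146 148 151 152 153 150 151 153 149 148
-0.066 160 166 163 167 144 145 152 126 108 108 105 121 150 151 149 148 148 148 148 151 149 152 151 151 151 152
-0.072 162 165 163 162 130 149 155 127 109 108 104 133 150 152 150 149 149 149 152 152 152 151 153 151 150 151
-0.078 164 166 163 165 122 140 152 146 105 108 107 135 149 146 148 150 151 148 147 146 148 148 151 151 152 154
```

The plate lies flat, with its nearest corner at (0.612, 0.050), about 57 mm clear of the press. I return the probe to where it originally lay.

servo_tool([
  {"gripper": 1, "dx": 0, "dy": -2, "dz": -0.3, "roll": -3},
  {"gripper": 1, "dx": 0, "dy": -5, "dz": -0.8, "roll": -8},
  {"gripper": 1, "dx": 0, "dy": -8, "dz": -1.4, "roll": -14},
  {"gripper": 1, "dx": 0, "dy": -9.4, "dz": -1.7, "roll": -20},
  {"gripper": 1, "dx": 0, "dy": -9.4, "dz": -1.7, "roll": -25},
  {"gripper": 1, "dx": 0, "dy": -9.4, "dz": -1.7, "roll": -25},
  {"gripper": 1, "dx": 1.5, "dy": -9.4, "dz": -1.7, "roll": -25},
  {"gripper": 1, "dx": 3, "dy": -9.4, "dz": -1.7, "roll": -25},
  {"gripper": 1, "dx": 3.8, "dy": -9.4, "dz": -1.7, "roll": -25},
  {"gripper": 1, "dx": 4.1, "dy": -9.4, "dz": -1.7, "roll": -25},
  {"gripper": 1, "dx": 4.4, "dy": -9.4, "dz": -1.7, "roll": -25},
  {"gripper": 1, "dx": 4.7, "dy": -9.4, "dz": -1.7, "roll": -25},
  {"gripper": 1, "dx": 4.9, "dy": -9.4, "dz": -1.7, "roll": -25},
  {"gripper": 1, "dx": 5.1, "dy": -9.4, "dz": -1.7, "roll": -25},
  {"gripper": 1, "dx": 5.1, "dy": -9.4, "dz": -1.7, "roll": -25},
])

```text
t: 18.33
tool_pos: [0.5665, -0.2402, 0.0301]
tcp_rot: [[0.002, -0.361, 0.933], [-0.002, 0.933, 0.361], [-1.0, -0.002, 0.002]]
wrist_force: [1.0, -3.1, 3.3]
opening: 0.201
```

servo_tool([
  {"gripper": 0.6, "dx": 0, "dy": 0, "dz": 0, "roll": 0},
  {"gripper": 0.4, "dx": 0, "dy": 0, "dz": 0, "roll": 0},
  {"gripper": 0.3, "dx": 0, "dy": 0, "dz": 0, "roll": 0},
  {"gripper": 0.3, "dx": 0, "dy": 0, "dz": 0, "roll": 0},
  {"gripper": 0.3, "dx": 0, "dy": 0, "dz": 0, "roll": 0},
  {"gripper": 0.3, "dx": -2, "dy": 0, "dz": 0, "roll": 0},
  {"gripper": 0.3, "dx": -5, "dy": 0, "dz": 0, "roll": 0},
  {"gripper": 0.3, "dx": -9, "dy": 0, "dz": 0, "roll": 0},
  {"gripper": 0.3, "dx": -13, "dy": 0, "dz": 0, "roll": 0},
  {"gripper": 0.3, "dx": -15, "dy": 0, "dz": 0, "roll": 0},
  {"gripper": 0.3, "dx": -15, "dy": 0, "dz": 0, "roll": 0},
  {"gripper": 0.3, "dx": -15, "dy": 0, "dz": 0, "roll": 0},
])

```text
t: 19.33
tool_pos: [0.566, -0.2395, 0.1805]
tcp_rot: [[0.002, -0.361, 0.932], [-0.001, 0.932, 0.361], [-1.0, -0.002, 0.002]]
wrist_force: [-0.1, 0.6, -0.3]
opening: 0.699
```

```bash
python3 - <<'E'
from h import *
snap('scene','s10');cv2.imwrite('pics/c10.png',cv2.resize(load('s10')['im']['color'],(800,600),interpolation=cv2.INTER_CUBIC))
E
```

```text
(no output)
```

View pics/c10.png

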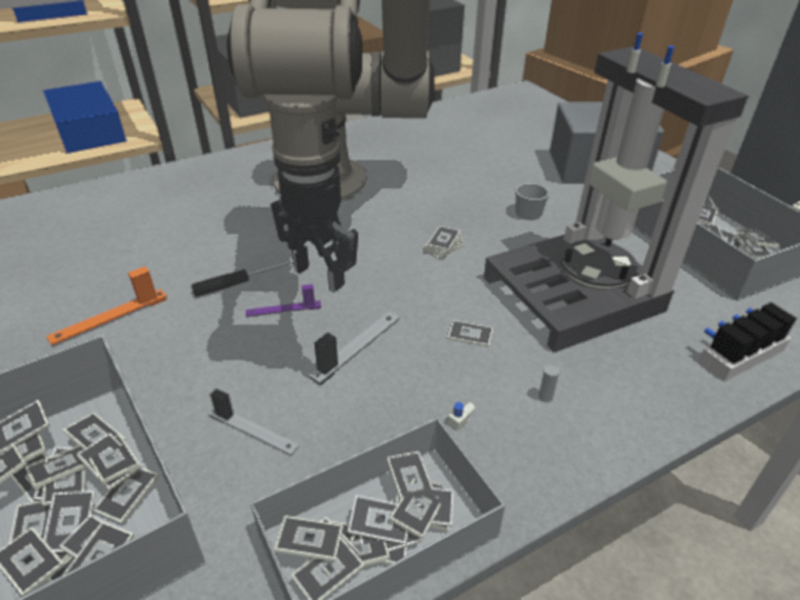

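The plate lies flat at (470, 332), clear in front of the press. The probe is flat at (355, 348), off the plate. The other things have not moved, and the gripper is clear.

```bash
python3 -c "
from h import *
print(finish_job(),robot.get_obs()['t'])"
```

```text
the job is handed in; nothing more can be done
the job is handed in; nothing more can be done
```

The plate is out of the press and the job is handed in, at about 20 s of the 67 s allowed. I gripped the larger steel probe and slid it in through the open front. With the stud in the shutter's hole, I drew the plate out about 18 cm, then laid the probe back where it had been.

**Final picture:**
- The plate lies flat in front of the opening, turned about 45°. Its nearest corner is about 57 mm from the press.
- The probe lies flat, off the plate and out of the press.
- The other things look unmoved, and the gripper is open 18 cm above the bench.

**Points that were less clean:**
- **Nose-down angle:** the moves allow no pitch, so I lifted the tip against the underside of the bed's front edge. That took about 6 N in all and turned the probe nose down by some 4°. I judged that gentle.
- **First feel:** contact came at a height that could have been either the plate's top or the hole. A touch on bare bench inside the bay differed by about 1 mm, not 5 mm, so it was the hole. The force there reached about 6–7 N, and a second lowering met no resistance.
- **During the pull:** my first two checks that the plate was following were inconclusive or seemed to disagree. A later scene picture showed it following under the stud.

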